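# Gather the stray jigsaw piece and lift the sorting tray level

## Robot

A 6-joint arm with a two-finger parallel gripper is mounted at the origin on the work surface. World frame = base frame: x ahead of the robot, y to its left, z up, the work surface at z = 0. Lengths are in m, angles in degrees, forces in N, time in s.
With the tool pointing down it reaches from about 0.3 to 0.75 m from the base axis. Payload 8.5 kg.
Tool frame: the origin (TCP) lies at the very end of the fingers, on their centre line; the grasp point (between the pads) lies 19 mm behind it; z points along the fingers, y is the line along which they close (so a half turn about z gives the same grasp; the last joint's range is limited). The gripper opens to 85 mm and grips with 20 to 120 N. Pads are 22 mm wide; open, the fingers measure 114 mm over their backs; the gripper's body (76 mm by 85 mm) begins 54 mm behind the grasp point. The pads swing forward as they close: fully open they stand 13 mm farther back than shut.
Start: joints at [51.95, 21.807, 74.336, -0, 83.858, -12.336], TCP at [0.239, 0.496, 0.231] pointing down, gripper open.
Joint ranges: [-178.18, 178.18], [-50.72, 133.34], [12.68, 142.11], [-81.47, 261.47], [9.98, 163.14], [-165.26, 165.26]. Speed limits (degrees/s): [136.94, 136.94, 180, 180, 180, 180].

## Interface

Orientations are given as a 3x3 rotation matrix whose columns are the frame's x, y, z axes.
In Python, from rig import observe, cams, ticket gives the robot as it stands.
- The arm moves only by the tool move_arm, never from a script. Its arguments are lists of equal length, an entry for each row: "jaw": the finger opening in cm, from 0 to 8.54; "dp": the shift along the tool's x, y, z in cm, a list of three; "turn": the turn, a rotation vector about the tool's x, y, z in rad, a list of three. In form: {"jaw": [jaw, ...], "dp": [[tx, ty, tz], ...], "turn": [[wx, wy, wz], ...]}. A call has 1 to 12 rows; each row shifts and turns the commanded pose from where the row before left it, along the tool's axes as they then stand; what a row does not reach is not made up. A row lasts 1/12 s, in which the tool goes at most 41.7 mm and 7.16 degrees, less where a joint would pass 70% of its speed; a pose out of reach is approached as far as the arm can. A call is refused whole if a number of a shift passes 4.17 or a number of a turn 0.125, either way. A call with a gripper value outside its range is refused whole. The fingers move at their own pace and stop on an object; "force" is the grip in N (left out, the last holds). Time passes only in rows, so rows that do not move let the fingers close. It gives the time, the measured TCP pose, the force, the opening and the grip force at its end, in the units of the state.
- observe(): the state, without advancing time (a new reading comes with each control period).
- cams.get_image(name): name is "scene" or "top" or "wrist"; returns (picture, depth): 400x640x3 uint8, red, green, blue; 400x640 float32, m along the optical axis (not along the pixel's ray), 0 where there is no reading.
- cams.calibration(name): a dict with "vertical_fov" (degrees; the focal length in pixels is half the picture's height over the tangent of half this angle, whatever the lens; pixels are square), "cx", "cy" (the principal point, pixels), "k1" (the pictures are not rectified: a ray, as slopes to the right and down, at radius r is drawn at 1 + k1 r^2 times it, then the intrinsics apply), "view" (4x4, takes a point from world to camera coordinates); the wrist camera has in their place "tool_from_camera" (4x4, takes a point from camera to tool coordinates, whose origin is the TCP and whose axes are the flange's). Camera axes: x right, y up, looking along -z (the intrinsics and any distortion apply to the point x, -y, -z); pixel columns grow to the right and rows downward; lengths in m; the calibration is good to about 2 mm. A picture is of the moment at which its call begins: read the wrist's pose just before it. calibration takes no time and is no camera call.
- ticket.close_job(): hands the job in; it is judged then, once.
Trained networks look in the newest picture that a camera, given by its name, has taken for a name from the list of things; names that differ only in an ending like _2 or _b are one class to them, and where a whole thing is asked for, a point or a joint stands for the part that bears it (a point fixed in the world has none). Each returns a list of dicts, best first, with "p" (0 to 1); they miss things now and then, are a little off and sometimes report something else, mostly with a low value. They report only what shows in the picture. A call takes as long as a camera call. They do not tell look-alikes from the thing itself.
- cams.spot_in(camera, query): "box" ([centre column, centre row, width, height] as shares, 0 to 1, of the picture: columns of its width, rows of its height, round what is visible of it).
- cams.outline_of(camera, query): "mask" (400x640 bool, what is visible of it) and "box" ([centre column, centre row, width, height] as shares, 0 to 1, of the picture: columns of its width, rows of its height, round what is visible of it).
- cams.mark_of(camera, query): "location" ([column, row] as shares, 0 to 1, of the picture: columns of its width, rows of its height: a listed point, or the origin of a listed thing).
The state is a dict: "time_s": time; "q": joint angles; "qvel": joint speeds; "joint_efforts": joint torques, N m; "position": TCP position; "tool_rot": TCP orientation; "ft_force": force on the tool from outside, world axes, zero at the start; "wrist_torque": the same for the moment, N m; "grip_width": finger opening in m; "gripper_force": force on a finger pad.
Only numpy, scipy, OpenCV 4.12 (cv2) and the standard library are available. Lean on these libraries where they do the work, as an engineer would, in place of code of your own. Each camera call takes 0.05 s, during which the arm holds its last target. There are 200 camera calls.

## Task

We need the cardboard puzzle box out from under the sorting tray. First put the stray wooden jigsaw piece that lies alone on the blue tabletop into the empty half of the tray; then take the tray by its handle bar, lift it about 10 cm clear of the box, and hold it there level and still with the pieces staying in their halves. Keep the tray level on the way too, leave the jar, magnifier and mug where they are, and finish while still holding the tray in the air.

Things in the scene. Friction and masses are not known exactly. Their poses are not given: they have to be found in the camera images.
- tray_grip (a point): Middle of the sorting tray's wooden handle bar, where to take it. Bar: 180 mm long along the tray's x, 20 mm wide (y), 22 mm high (z), on a post (14 x 30 mm) at each end, 80 mm from the middle, open below in between. Tray underside 105 mm below this point, floor's upper face 99 mm, rim 75 mm below. z is up when the tray is level. Tray loose on the box, 0.36 to 0.58 kg.
- tray_empty (a point): Middle of the floor (upper face) of the tray's empty half, 65.5 mm from the bar's line along the tray's +y. Axes as the tray's. Plywood tray (floor lined grey) 190 mm (x) by 270 mm (y), walls 8 mm thick, 24 mm above the floor; a divider of that height and thickness under the bar parts it into a +y and a -y half, each 174 mm (x) by 123 mm (y) inside.
- stray_center (a point): Centre of the stray wooden jigsaw piece, 36 x 36 mm and 12 mm thick, 20 g, flat on the tabletop (centre 6 mm up), away from the tray. z up; a round tab sticks out 10 mm at +x; a socket 12 mm wide, 8 mm deep is cut in the middle of the -x and the +y edge; the -y edge is straight. Can be gripped across its y sides, 36 mm apart.
- piece_a_center (a point): Centre of a like wooden jigsaw piece, 36 x 36 mm and 12 mm thick, 20 g, lying loose in the tray's other (-y) half.
- piece_b_center (a point): Centre of a second like wooden jigsaw piece, 36 x 36 mm and 12 mm thick, 20 g, lying loose in the tray's other (-y) half.
- box: Closed cardboard puzzle box under the tray, 250 mm (its x) by 320 mm (its y) by 55 mm high, too heavy to shift (it does not move); origin at the centre of its underside, on the tabletop, z up.
- jar_center (a point): Centre of a closed glue jar standing on the table, 50 mm across, 65 mm high; leave alone.
- magnifier_center (a point): Centre of a dome magnifier lying on the table, 64 mm across, 32 mm high; leave alone.
- mug_center (a point): Centre of a white mug, 80 mm across, 90 mm high, on the robot's right; leave alone.
Not all that is in view belongs to the job. What is shaped like the part that bears stray_center but green, grey or pink is not meant.

How it is judged (in metres and radians):
On the way:
1. the stray piece lies released in the empty half of the tray, the tray still standing on the box (y of stray_center in the frame of tray_empty between -0.068 and 0.068 m and x of stray_center in the frame of tray_empty between -0.095 and 0.095 m and z of stray_center in the frame of tray_empty between -0.002 and 0.024 m and contact force between stray and the fingers below 0.05 N and linear speed of stray below 0.02 m/s and height (world z) of tray_grip below 0.17 m), for 0.3 s.
At the end, for the whole second after the job is handed in: The gripper holds the tray with its underside 70 to 190 mm above the box top, touching neither the box nor the other things, level within 0.10 rad (6 degrees) and still (under 20 mm/s and 0.12 rad/s); the stray piece lies in the half that was empty, the two other pieces in their own half (height (world z) of tray_grip between 0.23 and 0.35 m and angle between tray_grip's own z axis and vertical below 0.1 rad and contact force between tray and the fingers above 1.5 N and contact force between tray and box below 0.05 N and contact force between tray and jar below 0.05 N and contact force between tray and magnifier below 0.05 N and contact force between tray and mug below 0.05 N and linear speed of tray below 0.02 m/s and angular speed of tray below 0.12 rad/s and y of stray_center in the frame of tray_empty between -0.068 and 0.068 m and x of stray_center in the frame of tray_empty between -0.095 and 0.095 m and z of stray_center in the frame of tray_empty between -0.002 and 0.024 m and y of piece_a_center in the frame of tray_empty between -0.2 and -0.064 m and x of piece_a_center in the frame of tray_empty between -0.095 and 0.095 m and z of piece_a_center in the frame of tray_empty between -0.002 and 0.024 m and y of piece_b_center in the frame of tray_empty between -0.2 and -0.064 m and x of piece_b_center in the frame of tray_empty between -0.095 and 0.095 m and z of piece_b_center in the frame of tray_empty between -0.002 and 0.024 m); the arm keeps its last pose, push and grip.
It fails at once if the tray is tipped by more than 0.2 rad (angle between tray_grip's own z axis and vertical above 0.2 rad).
It fails at once if the jar is pushed more than 30 mm or tipped over (distance of jar_center from where it was at the start of the episode above 0.03 m or angle between jar_center's own z axis and vertical above 0.6 rad).
It fails at once if the magnifier is pushed more than 30 mm or tipped over (distance of magnifier_center from where it was at the start of the episode above 0.03 m or angle between magnifier_center's own z axis and vertical above 0.6 rad).
It fails at once if the mug is pushed more than 30 mm or tipped over (distance of mug_center from where it was at the start of the episode above 0.03 m or angle between mug_center's own z axis and vertical above 0.6 rad).
It also fails if it takes over 53 s, if anything falls off the work surface, if the arm or the gripper's body presses on something with over 40 N, if the wrist force passes 120 N, or if a joint passes its speed limit or range.

## Working session

There is one attempt and no reset: what is moved stays moved. The work goes in short steps, Python scripts to look and compute and a tool call to move; the robot and the scene stay as the last step left them, time stands still between calls to the robot, and variables do not carry over. Pictures are saved under pics/ and viewed, at most 10 in all, crops included, and the job is handed in when it is done.

Besides the shell and the picture viewer there is one more tool, called after ">>>" as a command line: name --argument value ..., lists and objects as JSON in quotes. move_arm: Moves the arm, as the interface text tells. Its arguments: {"type":"object","properties":{"jaw":{"type":"array","items":{"type":"number"}},"dp":{"type":"array","items":{"type":"array","items":{"type":"number"}}},"turn":{"type":"array","items":{"type":"array","items":{"type":"number"}}},"force":{"type":"number"}},"required":["jaw","dp","turn"]}

```bash
mkdir -p pics
cat > h.py <<'E'
import numpy as np, cv2
from rig import observe, cams, ticket
def K(c):
    f=200/np.tan(np.radians(c["vertical_fov"])/2); return f,c["cx"],c["cy"],c["k1"]
def world(name,u,v,d=None,z=None,st=None):
    c=cams.calibration(name); f,cx,cy,k1=K(c)
    a=np.array([(u-cx)/f,(v-cy)/f]); s=a.copy()
    for _ in range(20): s=a/(1+k1*(s@s))
    r=np.array([s[0],-s[1],-1.])
    if name=="wrist":
        T=np.eye(4); T[:3,:3]=np.array(st["tool_rot"]); T[:3,3]=st["position"]; M=T@np.array(c["tool_from_camera"])
    else: M=np.linalg.inv(np.array(c["view"]))
    o=M[:3,3]; w=M[:3,:3]@r
    if d is None: d=(z-o[2])/w[2]
    return o+w*d
def save(n,im): cv2.imwrite("pics/"+n,im[:,:,::-1])
E
python3 - <<'E'
from h import *
for n in ("top","scene"):
    im,d=cams.get_image(n); save(n+"1.png",im)
    for q in ["tray_grip","tray_empty","stray_center","piece_a_center","jar_center","magnifier_center","mug_center","box"]:
        for r in cams.mark_of(n,q)[:4]:
            u,v=r["location"][0]*640,r["location"][1]*400
            dd=d[min(int(v),399),min(int(u),639)]
            print(n,q,round(r["p"],2),int(u),int(v),np.round(world(n,u,v,dd),3))
s=observe();print(s["time_s"],s["position"],np.round(s["tool_rot"],3).tolist())
E
```

```text
top tray_grip 0.86 330 185 [ 0.522 -0.071  0.171]
top tray_empty 0.73 303 192 [0.52  0.01  0.064]
top stray_center 0.64 241 218 [0.444 0.206 0.013]
top stray_center 0.6 248 247 [0.354 0.177 0.012]
top stray_center 0.56 231 194 [ 0.526  0.245 -0.001]
top stray_center 0.53 213 229 [0.409 0.293 0.009]
top piece_a_center 0.59 358 202 [ 0.49  -0.157  0.073]
top piece_a_center 0.34 339 170 [ 0.593 -0.102  0.061]
top jar_center 0.64 185 197 [0.498 0.373 0.065]
top magnifier_center 0.62 237 158 [0.635 0.225 0.033]
top mug_center 0.84 458 173 [ 0.603 -0.488  0.012]
scene tray_grip 0.68 304 184 [ 0.529 -0.065  0.165]
scene tray_empty 0.63 318 226 [0.524 0.    0.061]
scene stray_center 0.69 388 281 [0.446 0.209 0.012]
scene stray_center 0.64 363 307 [0.543 0.24  0.014]
scene stray_center 0.59 422 301 [0.407 0.298 0.008]
scene stray_center 0.55 406 259 [0.364 0.179 0.011]
scene piece_a_center 0.42 301 186 [ 0.539 -0.059  0.17 ]
scene jar_center 0.56 414 342 [0.517 0.388 0.063]
scene magnifier_center 0.78 327 326 [0.649 0.243 0.03 ]
scene mug_center 0.65 220 137 [ 0.604 -0.444  0.074]
0.9 [0.23863306 0.49550438 0.23131339] [[-0.901, 0.434, 0.0], [0.434, 0.901, -0.0], [-0.0, -0.0, -1.0]]
```

Run:
```python
import cv2
a=cv2.imread("pics/top1.png")[120:270,160:480]
b=cv2.imread("pics/scene1.png")[100:380,180:480]
cv2.imwrite("pics/t.png",cv2.resize(a,(800,375),interpolation=2))
cv2.imwrite("pics/s.png",cv2.resize(b,(600,560),interpolation=2))
```

```text
(no output)
```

View pics/t.png

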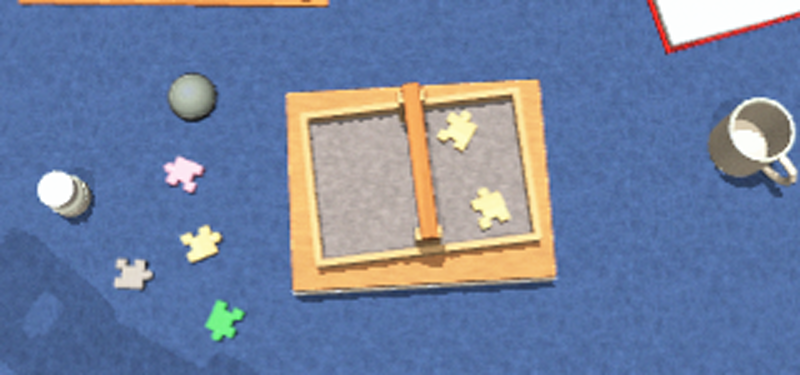

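View pics/s.png

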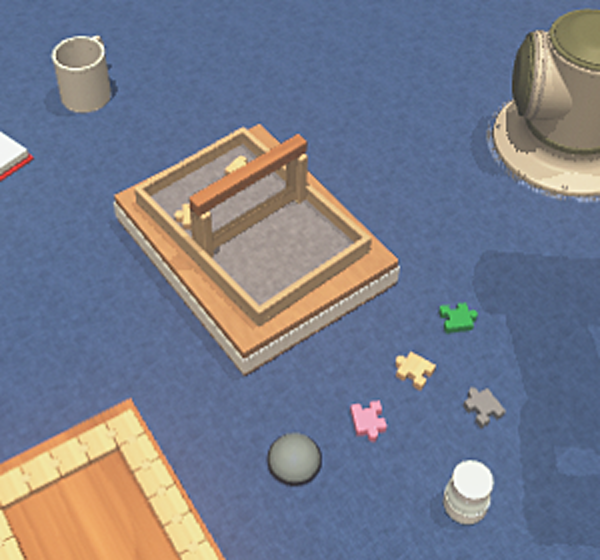

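The stray piece is the wooden-coloured one at top pixel (241,217), about (0.445, 0.207). Green, grey and pink look-alikes surround it. The tray's empty half is on the robot's left (+y), and the two pieces are on the right. I'll move over the stray piece.

>>> move_arm --jaw '[8.5, 8.5, 8.5, 8.5, 8.5, 8.5, 8.5, 8.5, 8.5, 8.5, 8.5, 8.5]' --dp '[[-2.6, -1.4, 0], [-2.6, -1.4, 0], [-2.6, -1.4, 0], [-2.6, -1.4, 0], [-2.6, -1.4, 0], [-2.6, -1.4, 0], [-2.6, -1.4, 0], [-2.6, -1.4, 0], [-2.6, -1.4, 0], [-2.6, -1.4, 0], [-2.6, -1.4, 0], [-2.4, -1.6, 0]]' --turn '[[0, 0, 0], [0, 0, 0], [0, 0, 0], [0, 0, 0], [0, 0, 0], [0, 0, 0], [0, 0, 0], [0, 0, 0], [0, 0, 0], [0, 0, 0], [0, 0, 0], [0, 0, 0]]'

```text
time_s: 1.9
position: [0.4451, 0.2066, 0.2314]
tool_rot: [[-0.901, 0.434, 0.0], [0.434, 0.901, 0.0], [-0.0, 0.0, -1.0]]
ft_force: [0.3, -0.4, 0.1]
grip_width: 0.0848
gripper_force: 0.0
```

Run:
```python
from h import *
s=observe(); im,d=cams.get_image("wrist"); save("w1.png",im)
print(s["position"],np.round(s["tool_rot"],3).tolist(),np.round(cams.calibration("wrist")["tool_from_camera"],3).tolist())
for r in cams.outline_of("wrist","stray_center")[:4]:
    m=r["mask"].astype(np.uint8); ys,xs=np.nonzero(m)
    print(r["p"],xs.mean(),ys.mean(),im[m>0].mean(0).astype(int),m.sum())
    np.save("m%d.npy"%int(xs.mean()),m)
    cs=max(cv2.findContours(m,0,2)[0],key=cv2.contourArea)[:,0]
    P=np.array([world("wrist",*p,z=0.012,st=s)[:2] for p in cs])
    print(np.round(P.mean(0),4),np.round(P.min(0),4),np.round(P.max(0),4))
for r in cams.mark_of("wrist","stray_center")[:4]:
    u,v=r["location"][0]*640,r["location"][1]*400; print(r["p"],u,v,world("wrist",u,v,z=0.006,st=s), world("wrist",u,v,d=d[int(v),int(u)],st=s))
```

```text
[0.44509547 0.20655725 0.23139425] [[-0.901, 0.434, 0.0], [0.434, 0.901, 0.0], [-0.0, 0.0, -1.0]] [[0.0, 0.95, 0.313, 0.079], [1.0, -0.0, 0.001, -0.0], [0.001, 0.313, -0.95, -0.142], [0.0, 0.0, 0.0, 1.0]]
0.94 323.23748211731044 174.0414878397711 [252 249 213] 699
[0.4525 0.2133] [0.4281 0.186 ] [0.4735 0.2333]
0.89 370.35228848821083 222.59639389736478 [243 213 225] 721
[0.5381 0.24  ] [0.5147 0.2129] [0.5641 0.2607]
0.71 265.62542182227224 116.17097862767154 [ 39 141  58] 889
[0.3516 0.1739] [0.3305 0.1507] [0.3786 0.1961]
0.67 371.8811563169165 114.97002141327623 [240 238 236] 934
[0.4103 0.2942] [0.3923 0.268 ] [0.4299 0.3157]
0.86 372.99199999999996 113.72 [0.40962202 0.29644303 0.006     ] [0.40910301 0.29564518 0.01126259]
0.77 264.32 116.72 [0.35436669 0.17347039 0.006     ] [0.35469799 0.17464237 0.0124036 ]
0.62 366.528 220.92000000000002 [0.53825331 0.23367402 0.006     ] [0.53561797 0.23378678 0.01187398]
0.58 325.632 173.92000000000002 [0.45310894 0.21096273 0.006     ] [0.45207309 0.21134945 0.01077444]
```

View pics/w1.png

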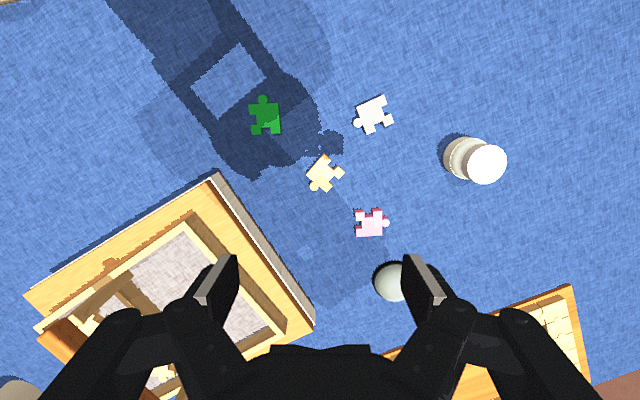

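The wooden piece is at wrist pixel (323,174), tab toward lower-left; jar at (475,160) and pink piece at (370,222). I'll go closer for pose.

>>> move_arm --jaw '[8.5, 8.5, 8.5, 8.5, 8.5]' --dp '[[-0.1, 0.2, 3], [-0.1, 0.2, 3], [-0.1, 0.3, 3], [0, 0, 3], [0, 0, 0]]' --turn '[[0, 0, 0], [0, 0, 0], [0, 0, 0], [0, 0, 0], [0, 0, 0]]'

```text
time_s: 2.47
position: [0.4469, 0.2131, 0.107]
tool_rot: [[-0.901, 0.433, -0.009], [0.433, 0.901, -0.002], [0.007, -0.006, -1.0]]
ft_force: [-1.0, -0.3, -1.1]
grip_width: 0.0852
gripper_force: 0.0
```

```bash
cat > fit.py <<'E'
from h import *
from scipy.optimize import minimize
# template piece, 1 mm grid -> signed
def tmpl(x,y):
    b=(abs(x)<.018)&(abs(y)<.018)
    t=((x-.021)**2+y**2<.007**2)
    s1=(abs(y)<.006)&(x<-.010); s2=(abs(x)<.006)&(y>.010)
    return (b&~s1&~s2)|(t&(x>0))
def fit(m,s,cam="wrist"):
    ys,xs=np.nonzero(m)
    P=np.array([world(cam,u,v,z=.012,st=s)[:2] for u,v in zip(xs,ys)])
    # raster around in world grid
    c=P.mean(0); g=np.arange(-.045,.0451,.001); n=len(g)
    # forward map: sample mask via rays of a homography from 4 image points
    q=np.array([[xs.min()-5,ys.min()-5],[xs.max()+5,ys.min()-5],[xs.max()+5,ys.max()+5],[xs.min()-5,ys.max()+5]],np.float32)
    w=np.array([(world(cam,*p,z=.012,st=s)[:2]-c+.045)/.001 for p in q],np.float32)
    R=cv2.warpPerspective((m*255).astype(np.uint8),cv2.getPerspectiveTransform(q,w),(n,n),flags=1)/255. # rows=y, cols=x
    X,Y=np.meshgrid(g,g)
    def cost(p):
        co,si=np.cos(p[2]),np.sin(p[2]); dx,dy=X-p[0],Y-p[1]
        return np.abs(cv2.GaussianBlur(tmpl(co*dx+si*dy,-si*dx+co*dy).astype(float),(3,3),.7)-R).sum()/R.sum()
    best=[minimize(cost,[a,b,t],method="Nelder-Mead",options=dict(initial_simplex=[[a,b,t],[a+.003,b,t],[a,b+.003,t],[a,b,t+.2]])) for a in(-.002,.002) for b in(-.002,.002) for t in np.arange(0,6.28,.39)]
    best.sort(key=lambda r:r.fun); r=best[0]
    alt=[b for b in best if abs((b.x[2]-r.x[2]+np.pi)%(2*np.pi)-np.pi)>.5][0]
    return c+r.x[:2],np.degrees(r.x[2]),r.fun,alt.fun,np.degrees(alt.x[2]),R
E
python3 - <<'E'
from fit import *
s=observe(); im,d=cams.get_image("wrist"); save("w2.png",im)
print(s["position"])
for r in cams.outline_of("wrist","stray_center")[:4]:
    m=r["mask"]; ys,xs=np.nonzero(m); print(r["p"],xs.mean(),ys.mean(),im[m].mean(0).astype(int))
    c,a,f,f2,a2,R=fit(m,s); print(np.round(c,4),a,f,f2,a2)
E
```

```text
[0.44687672 0.21310706 0.10700805]
0.78 317.83727810650885 206.33727810650888 [233 210 157]
[0.4496 0.2118] 293.213645637978 0.1312647478856828 0.3328507718126087 204.71173450155646
0.75 231.32776230269266 122.90668523676881 [ 45 159  67]Traceback (most recent call last):
  File "<stdin>", line 6, in <module>
  File "fit.py", line 11, in fit
    P=np.array([world(cam,u,v,z=.012,st=s)[:2] for u,v in zip(xs,ys)])
                ~~~~~^^^^^^^^^^^^^^^^^^^^^
  File "h.py", line 6, in world
    c=cams.calibration(name); f,cx,cy,k1=K(c)
ValueError: time passes only in moves, steps and waits
```

View pics/w2.png

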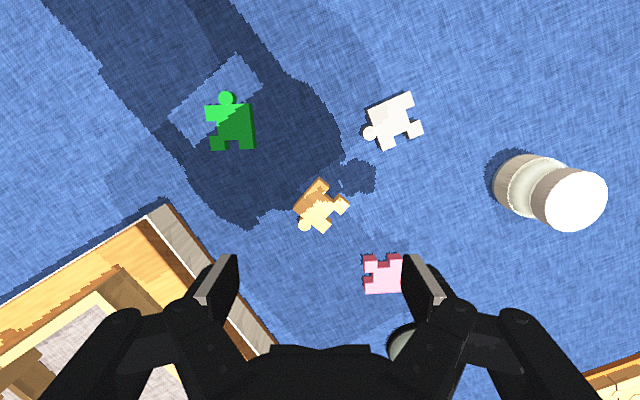

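Fit error 0.13 against 0.33 for the next-best orientation: centre (0.4496, 0.2118), tab at 293°, which agrees with the tab at pixel (304,225). The fingers must close along 23°. I'll turn the tool +0.717 rad and re-check.

>>> move_arm --jaw '[6.2, 6.2, 6.2, 6.2, 6.2, 6.2, 6.2]' --dp '[[-0.3, 0, 0.5], [0, 0, 0.5], [0, 0, 0.5], [0, 0, 0.5], [0, 0, 0.5], [0, 0, 0.5], [0, 0, 0]]' --turn '[[0, 0, 0.12], [0, 0, 0.12], [0, 0, 0.12], [0, 0, 0.12], [0, 0, 0.12], [0, 0, 0.12], [0, 0, 0]]'

```text
time_s: 3.15
position: [0.4532, 0.212, 0.0829]
tool_rot: [[-0.388, 0.922, 0.002], [0.922, 0.388, 0.001], [-0.0, 0.002, -1.0]]
ft_force: [-0.4, 0.9, 0.5]
grip_width: 0.0623
gripper_force: 0.0
```

```bash
sed -i 's/^def world/_C={}\ndef cal(n):\n    if n not in _C: _C[n]=cams.calibration(n)\n    return _C[n]\ndef world/; s/c=cams.calibration(name); f/c=cal(name); f/' h.py
python3 - <<'E'
from fit import *
s=observe(); im,d=cams.get_image("wrist"); save("w3.png",im)
print(s["position"],np.round(s["tool_rot"],3).tolist(),s["q"])
for r in cams.outline_of("wrist","stray_center")[:2]:
    m=r["mask"]; ys,xs=np.nonzero(m); print(r["p"],xs.mean(),ys.mean(),im[m].mean(0).astype(int))
    c,a,f,f2,a2,R=fit(m,s); print(np.round(c,4),a,f,f2,a2, np.array(s["tool_rot"]).T[:2,:2]@(c-s["position"][:2]))
E
```

```text
[0.4532098  0.2120226  0.08288219] [[-0.388, 0.922, 0.002], [0.922, 0.388, 0.001], [-0.0, 0.002, -1.0]] [ 1.14881839e+01  2.64975421e+01  9.48354147e+01  2.86594783e-03
  5.85230034e+01 -1.13267164e+01]
0.79 188.7041083916084 202.76442307692307 [ 52 181  79]
[0.3575 0.1753] 158.07938912333648 0.21219682989186148 0.3175191393384086 68.50479469340493 [ 0.00329682 -0.10247194]
0.7 430.1066468253968 221.31150793650792 [244 210 223]
[0.5389 0.2357] 69.4794570614583 0.18447583179967733 0.3244803666176233 -3.202692607903129 [-0.01136238  0.0881666 ]
```

Run:
```python
from fit import *
s=observe(); im,d=cams.get_image("wrist")
for q in ("stray_center","piece_a_center"):
  for r in cams.outline_of("wrist",q):
    m=r["mask"]; ys,xs=np.nonzero(m); print(r["p"],xs.mean(),ys.mean(),im[m].mean(0).astype(int))
    if abs(xs.mean()-310)<50:
      c,a,f,f2,a2,R=fit(m,s); print(np.round(c,4),a,f,f2,a2, np.array(s["tool_rot"]).T[:2,:2]@(c-s["position"][:2]))
```

```text
0.82 308.2599102468212 85.06694091249065 [248 246 242]
[0.411  0.2973] 267.6834822329602 0.07260672557329649 0.35046367956259195 178.0169927632081 [ 0.09508032 -0.00513461]
0.78 188.86631016042782 201.30614973262033 [ 51 181  77]
0.77 429.3036674816626 222.16528117359414 [243 208 222]
0.76 314.56823700825646 211.54443904808159 [227 185 126]
[0.4499 0.2127] 292.3887747672306 0.14238547239887533 0.3489169573883926 225.11283662715581 [ 0.00202015 -0.00280441]
```

View pics/w3.png

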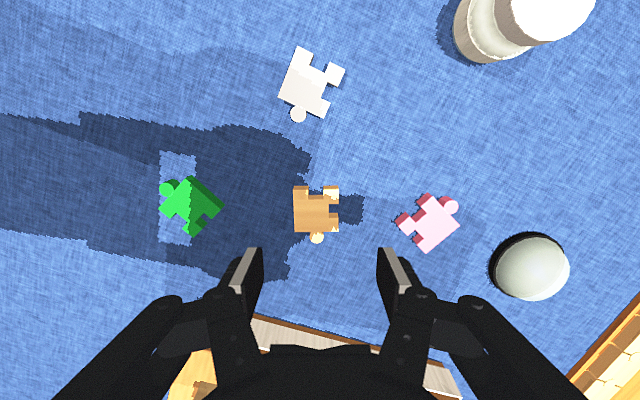

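The piece is square to the fingers at (315,210), and the neighbours clear the jaws. Now descending to grasp.

>>> move_arm --jaw '[6.2, 6.2, 6.2, 6.2, 6.2, 6.2, 3, 3, 3, 3, 3]' --dp '[[0.2, -0.3, 2], [0, 0, 2], [0, 0, 2], [0, 0, 1.5], [0, 0, 0.6], [0, 0, 0], [0, 0, 0], [0, 0, 0], [0, 0, 0], [0, 0, 0], [0, 0, 0]]' --turn '[[0, 0, 0], [0, 0, 0], [0, 0, 0], [0, 0, 0], [0, 0, 0], [0, 0, 0], [0, 0, 0], [0, 0, 0], [0, 0, 0], [0, 0, 0], [0, 0, 0]]' --force 30

```text
time_s: 4.32
position: [0.4496, 0.2123, 0.0015]
tool_rot: [[-0.392, 0.92, 0.002], [0.92, 0.392, 0.0], [-0.0, 0.002, -1.0]]
ft_force: [-1.5, -0.9, 6.9]
grip_width: 0.0348
gripper_force: 30.4
```

>>> move_arm --jaw '[3, 3, 3, 3, 3, 3]' --dp '[[0, 0, -2], [0, 0, -3], [0, 0, -4], [0, 0, -4], [0, 0, -3], [0, 0, 0]]' --turn '[[0, 0, 0], [0, 0, 0], [0, 0, 0], [0, 0, 0], [0, 0, 0], [0, 0, 0]]'

```text
time_s: 4.82
position: [0.4514, 0.2128, 0.1667]
tool_rot: [[-0.392, 0.92, 0.012], [0.92, 0.392, 0.002], [-0.002, 0.012, -1.0]]
ft_force: [1.0, 0.1, -0.4]
grip_width: 0.035
gripper_force: 30.2
```

```bash
cat > bar.py <<'E'
from h import *
def cloud(n,d,st=None):
    c=cal(n); f,cx,cy,k1=K(c); v,u=np.nonzero(d>0)
    a=np.stack([(u-cx)/f,(v-cy)/f],1); s=a.copy()
    for _ in range(20): s=a/(1+k1*(s**2).sum(1,keepdims=True))
    p=np.stack([s[:,0],-s[:,1],-np.ones(len(s))],1)*d[v,u][:,None]
    M=np.linalg.inv(np.array(c["view"])) if n!="wrist" else tool(st)@np.array(c["tool_from_camera"])
    return p@M[:3,:3].T+M[:3,3],np.stack([u,v],1)
def tool(s):
    T=np.eye(4); T[:3,:3]=np.array(s["tool_rot"]); T[:3,3]=s["position"]; return T
def bar(P,lo=.15,hi=.185):
    m=(P[:,2]>lo)&(P[:,2]<hi)&(abs(P[:,0]-.52)<.12)&(abs(P[:,1]+.07)<.045)
    Q=P[m]; (c,(w,h),a)=cv2.minAreaRect(Q[:,:2].astype(np.float32)*1000)
    mu=Q[:,:2].mean(0); e=np.linalg.svd(Q[:,:2]-mu,full_matrices=False)[2][0]; e*=np.sign(e[0])
    t=(Q[:,:2]-mu)@e; l=np.percentile(t,[1,99])
    return dict(n=len(Q),rect=(c,w,h,a),mid=np.round(mu+e*l.mean(),4),len=np.ptp(l),ang=np.degrees(np.arctan2(e[1],e[0])),z=np.percentile(Q[:,2],[5,50,95]))
E
python3 - <<'E'
from bar import *
s=observe(); print(s["position"],s["grip_width"],s["gripper_force"])
for n in("top","scene"):
    im,d=cams.get_image(n); P,U=cloud(n,d); print(n,bar(P,.162,.185))
    save(n+"2.png",im)
    for q in("tray_grip","tray_empty"):
        for r in cams.mark_of(n,q)[:1]:
            u,v=r["location"][0]*640,r["location"][1]*400
            print(q,r["p"],world(n,u,v,z=.16 if q=="tray_grip" else .061))
E
```

```text
[0.45139909 0.21282624 0.16674719] 0.035024010319405344 30.21757408976555
top {'n': 452, 'rect': ((526.9419555664062, -62.250823974609375), 179.66629028320312, 19.928266525268555, 8.16270923614502), 'mid': array([ 0.5266, -0.0622]), 'len': np.float64(0.17679186422021365), 'ang': np.float64(8.095742104209087), 'z': array([0.16753134, 0.17090206, 0.17448338])}
tray_grip 0.81 [ 0.52348861 -0.05819388  0.16      ]
tray_empty 0.85 [0.51772642 0.01137586 0.061     ]
scene {'n': 492, 'rect': ((529.53466796875, -61.31944274902344), 179.69515991210938, 25.517484664916992, 8.724038124084473), 'mid': array([ 0.5298, -0.0602]), 'len': np.float64(0.175873450587743), 'ang': np.float64(8.09287577402073), 'z': array([0.16371165, 0.16948959, 0.17278379])}
tray_grip 0.8 [ 0.52709396 -0.07023547  0.16      ]
tray_empty 0.93 [0.51756251 0.00253769 0.061     ]
```

Bar measures 180 x 20 mm with its top at z 0.171, as specified: middle (0.527, -0.062), tray yaw 8.1°, so the empty half's middle is about (0.518, 0.003). Carrying the piece there, slightly outward.

>>> move_arm --jaw '[3, 3, 3, 3, 3, 3, 3, 3, 3, 3, 3, 3]' --dp '[[-2, -0.2, 0], [-2.6, -0.2, 0], [-2.7, -0.3, 0], [-2.8, -0.3, 0], [-2.8, -0.3, 0], [-2.8, -0.2, 0], [-2.7, -0.2, 0], [-2.6, -0.2, 0], [0, 0, 0], [0, 0, 0], [0, 0, 0], [0, 0, 0]]' --turn '[[0, 0, 0], [0, 0, 0], [0, 0, 0], [0, 0, 0], [0, 0, 0], [0, 0, 0], [0, 0, 0], [0, 0, 0], [0, 0, 0.087], [0, 0, 0.087], [0, 0, 0.087], [0, 0, 0]]'

```text
time_s: 6.12
position: [0.5134, 0.0114, 0.1592]
tool_rot: [[-0.137, 0.991, -0.002], [0.991, 0.137, 0.0], [0.001, -0.002, -1.0]]
ft_force: [-0.5, 0.8, 1.1]
grip_width: 0.0348
gripper_force: 30.2
```

>>> move_arm --jaw '[3, 3, 3, 3, 3, 3, 3]' --dp '[[0, 0.2, 1.5], [0, 0, 2.5], [0, 0, 2.5], [0, 0, 1.8], [0, 0, 0.7], [0, 0, 0.3], [0, 0, 0]]' --turn '[[0, 0, 0], [0, 0, 0], [0, 0, 0], [0, 0, 0], [0, 0, 0], [0, 0, 0], [0, 0, 0]]'

```text
time_s: 6.7
position: [0.5157, 0.0118, 0.0671]
tool_rot: [[-0.142, 0.99, -0.001], [0.99, 0.142, 0.0], [0.0, -0.001, -1.0]]
ft_force: [0.7, 0.6, 0.8]
grip_width: 0.0351
gripper_force: 30.2
```

>>> move_arm --jaw '[3, 3, 3, 5.6, 5.6, 5.6, 5.6]' --dp '[[0, 0, 0.2], [0, 0, 0.1], [0, 0, 0], [0, 0, 0], [0, 0, 0], [0, 0, 0], [0, 0, 0]]' --turn '[[0, 0, 0], [0, 0, 0], [0, 0, 0], [0, 0, 0], [0, 0, 0], [0, 0, 0], [0, 0, 0]]'

```text
time_s: 7.28
position: [0.5158, 0.0118, 0.0645]
tool_rot: [[-0.141, 0.99, 0.0], [0.99, 0.141, -0.0], [-0.0, 0.0, -1.0]]
ft_force: [0.2, 0.6, -0.1]
grip_width: 0.0559
gripper_force: 0.0
```

>>> move_arm --jaw '[5.6, 5.6, 5.6, 5.6, 5.6, 5.6, 5.6, 5.6, 5.6]' --dp '[[0, 0, -1], [0, 0, -2], [0, 0, -3], [0, 0, -4], [0, 0, -4], [0, 0, -3], [0, 0, -2], [0, 0, 0], [0, 0, 0]]' --turn '[[0, 0, 0], [0, 0, 0], [0, 0, 0], [0, 0, 0], [0, 0, 0], [0, 0, 0], [0, 0, 0], [0, 0, 0], [0, 0, 0]]'

```text
time_s: 8.03
position: [0.5158, 0.0118, 0.2549]
tool_rot: [[-0.141, 0.99, 0.002], [0.99, 0.141, -0.0], [-0.001, 0.002, -1.0]]
ft_force: [-0.5, 0.5, -0.4]
grip_width: 0.0557
gripper_force: 0.0
```

Run:
```python
from bar import *
s=observe(); print(s["time_s"],s["position"],np.round(s["tool_rot"],3).tolist(),s["q"])
im,d=cams.get_image("wrist"); save("w4.png",im); P,U=cloud("wrist",d,s); print(bar(P,.15,.185))
im,d=cams.get_image("top"); save("top3.png",im); P,U=cloud("top",d); print(bar(P,.162,.185))
```

```text
8.0333 [0.51580562 0.01180926 0.25493485] [[-0.141, 0.99, 0.002], [0.99, 0.141, -0.0], [-0.001, 0.002, -1.0]] [-1.18529150e+01  1.73660673e+01  7.71468706e+01  8.78841299e-04
  8.53840633e+01 -1.99338738e+01]
{'n': 2962, 'rect': ((528.1525268554688, -65.36154174804688), 180.43807983398438, 20.172616958618164, 8.235197067260742), 'mid': array([ 0.5282, -0.0618]), 'len': np.float64(0.17438717814915614), 'ang': np.float64(8.29278756205736), 'z': array([0.15392291, 0.17004881, 0.17155854])}
{'n': 399, 'rect': ((526.1942138671875, -62.47360610961914), 178.67486572265625, 20.09916877746582, 8.09841537475586), 'mid': array([ 0.5224, -0.0634]), 'len': np.float64(0.16857211615376672), 'ang': np.float64(7.040540798425686), 'z': array([0.16756759, 0.17106249, 0.17466841])}
```

View pics/w4.png

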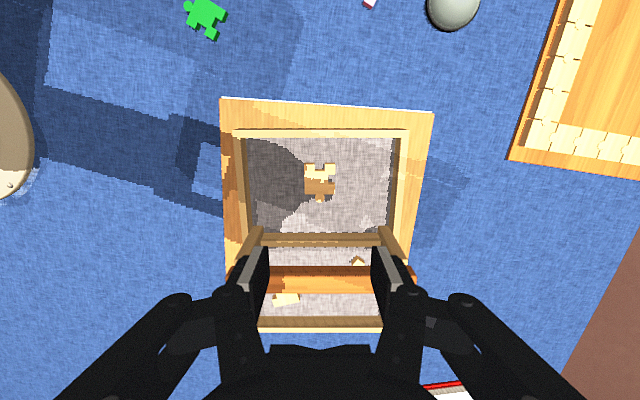

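The stray piece lies flat and released in the empty half at (319,182), with the other two beyond the bar. Next I'll go over the bar and turn the tool 90°.

>>> move_arm --jaw '[5.6, 5.6, 5.6, 5.6, 5.6, 5.6, 5.6, 5.6, 5.6, 5.6, 5.6, 5.6]' --dp '[[-2.5, 0, 0], [-2.5, 0, 0], [-2.5, 0.1, 0], [0, 0, 0], [0, 0, 0], [0, 0, 0], [0, 0, 0], [0, 0, 0], [0, 0, 0], [0, 0, 0], [0, 0, 0], [0, 0, 0]]' --turn '[[0, 0, -0.12], [0, 0, 0], [0, 0, 0], [0, 0, -0.121], [0, 0, -0.121], [0, 0, -0.121], [0, 0, -0.121], [0, 0, -0.121], [0, 0, -0.121], [0, 0, -0.121], [0, 0, -0.121], [0, 0, -0.121]]'

```text
time_s: 9.13
position: [0.5327, -0.0609, 0.2527]
tool_rot: [[-0.977, 0.213, -0.003], [0.213, 0.977, 0.001], [0.003, 0.0, -1.0]]
ft_force: [0.0, 0.2, 0.2]
grip_width: 0.056
gripper_force: 0.0
```

>>> move_arm --jaw '[5.6, 5.6, 5.6, 5.6, 5.6]' --dp '[[0, 0, 0], [0, 0, 0], [0, 0, 0], [0, 0, 0], [0, 0, 0]]' --turn '[[0, 0, -0.121], [0, 0, -0.121], [0, 0, -0.121], [0, 0, 0], [0, 0, 0]]'

```text
time_s: 9.55
position: [0.5329, -0.0609, 0.2532]
tool_rot: [[-0.99, -0.138, -0.002], [-0.138, 0.99, 0.001], [0.002, 0.001, -1.0]]
ft_force: [-0.4, -0.0, -0.4]
grip_width: 0.056
gripper_force: 0.0
```

Run:
```python
from bar import *
s=observe(); p=s["position"]; R=np.array(s["tool_rot"]); print(s["time_s"],p,np.round(R,3).tolist())
im,d=cams.get_image("wrist"); save("w5.png",im); P,U=cloud("wrist",d,s)
L=(P-p)@R; m=(abs(L[:,1])<.024)&(P[:,2]>.160)&(P[:,2]<.18); b=bar(P[m],.16,.18); print(b)
Q=P[(P[:,2]>.16)&(P[:,2]<.18)]; l=(Q-p)@R; print("bar in tool x,y range",np.percentile(l,[1,50,99],axis=0))
print("bar mid in tool",R.T@(np.array([.527,-.0625,.16])-p))
```

```text
9.55 [ 0.53285466 -0.06091338  0.25324358] [[-0.99, -0.138, -0.002], [-0.138, 0.99, 0.001], [0.002, 0.001, -1.0]]
{'n': 4948, 'rect': ((528.8455810546875, -66.24160766601562), 180.0445098876953, 20.05291748046875, 8.073287010192871), 'mid': array([ 0.5277, -0.0664]), 'len': np.float64(0.17478625049606755), 'ang': np.float64(8.028395919781541), 'z': array([0.16871261, 0.1704187 , 0.17157645])}
bar in tool x,y range [[-0.08174029 -0.01455255  0.08122037]
 [ 0.02113925 -0.00476701  0.08284734]
 [ 0.09304212  0.00494903  0.08576501]]
bar mid in tool [ 0.00583872 -0.00085364  0.09325417]
```

View pics/w5.png

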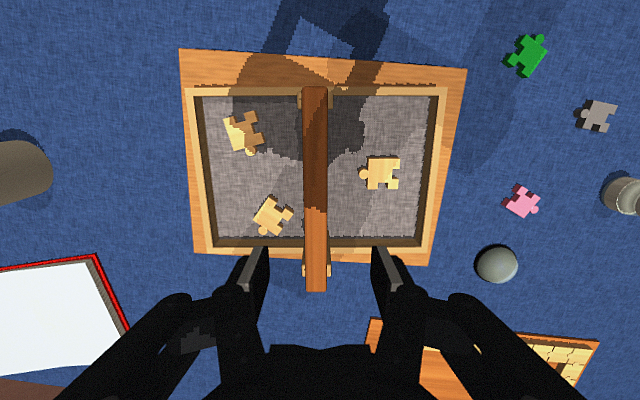

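The bar is parallel to the pads, 5 mm off in x and y. The stray piece is at (380,172), and the other two are at (243,132) and (272,215). Correcting, descending and gripping.

>>> move_arm --jaw '[5.6, 5.6, 5.6, 5.6, 5.6, 5.6, 1.5, 1.5, 1.5, 1.5, 1.5, 1.5]' --dp '[[0.5, -0.4, 1], [0, 0, 3], [0, 0, 3], [0, 0, 2.5], [0, 0, 1.7], [0, 0, 0], [0, 0, 0], [0, 0, 0], [0, 0, 0], [0, 0, 0], [0, 0, 0], [0, 0, 0]]' --turn '[[0, 0, 0], [0, 0, 0], [0, 0, 0], [0, 0, 0], [0, 0, 0], [0, 0, 0], [0, 0, 0], [0, 0, 0], [0, 0, 0], [0, 0, 0], [0, 0, 0], [0, 0, 0]]' --force 70

```text
time_s: 10.6
position: [0.5294, -0.0658, 0.1439]
tool_rot: [[-0.99, -0.141, 0.003], [-0.141, 0.99, -0.001], [-0.003, -0.001, -1.0]]
ft_force: [0.1, 1.3, 6.7]
grip_width: 0.0187
gripper_force: 69.9
```

>>> move_arm --jaw '[1.5, 1.5, 1.5, 1.5, 1.5, 1.5, 1.5, 1.5, 1.5, 1.5, 1.5, 1.5]' --dp '[[0, 0, 0], [0, 0, -0.2], [0, 0, -0.4], [0, 0, -0.6], [0, 0, -0.8], [0, 0, -0.9], [0, 0, -1], [0, 0, -1], [0, 0, -1], [0, 0, -1], [0, 0, -1], [0, 0, -0.9]]' --turn '[[0, 0, 0], [0, 0, 0], [0, 0, 0], [0, 0, 0], [0, 0, 0], [0, 0, 0], [0, 0, 0], [0, 0, 0], [0, 0, 0], [0, 0, 0], [0, 0, 0], [0, 0, 0]]' --force 80

```text
time_s: 11.6
position: [0.5287, -0.0657, 0.2317]
tool_rot: [[-0.99, -0.142, 0.001], [-0.142, 0.99, -0.0], [-0.001, -0.0, -1.0]]
ft_force: [0.2, -0.0, -5.5]
grip_width: 0.0187
gripper_force: 78.3
```

>>> move_arm --jaw '[1.5, 1.5, 1.5, 1.5, 1.5, 1.5, 1.5, 1.5, 1.5, 1.5]' --dp '[[0, 0, -0.8], [0, 0, -0.6], [0, 0, -0.4], [0, 0, -0.2], [0, 0, 0], [0, 0, 0], [0, 0, 0], [0, 0, 0], [0, 0, 0], [0, 0, 0]]' --turn '[[0, 0, 0], [0, 0, 0], [0, 0, 0], [0, 0, 0], [0, 0, 0], [0, 0, 0], [0, 0, 0], [0, 0, 0], [0, 0, 0], [0, 0, 0]]'

```text
time_s: 12.43
position: [0.5287, -0.0656, 0.2502]
tool_rot: [[-0.99, -0.142, -0.0], [-0.142, 0.99, 0.0], [0.0, 0.0, -1.0]]
ft_force: [-0.2, 0.6, -5.4]
grip_width: 0.0186
gripper_force: 78.3
```

Run:
```python
from bar import *
s=observe(); p=s["position"]; print(s["time_s"],p,np.round(s["tool_rot"],3).tolist(),s["gripper_force"],np.abs(s["qvel"]).max(),s["ft_force"])
im,d=cams.get_image("wrist"); save("w6.png",im); P,U=cloud("wrist",d,s)
# floor plane
m=(abs(P[:,2]-(p[2]+.019-.099))<.02)&(np.hypot(P[:,0]-p[0],P[:,1]-p[1])<.12)
Q=P[m]
for _ in range(4):
    A=np.c_[Q[:,:2]-p[:2],np.ones(len(Q))]; k=np.linalg.lstsq(A,Q[:,2],rcond=None)[0]; r=Q[:,2]-A@k; Q=Q[abs(r)<max(.003,1.5*r.std())]
print(len(Q),"tilt",k[:2],"floor z",k[2])
```

```text
12.4333 [ 0.52869939 -0.06564547  0.25015164] [[-0.99, -0.142, -0.0], [-0.142, 0.99, 0.0], [0.0, 0.0, -1.0]] 78.34321975708008 0.15257128959418098 [-0.24894914  0.58230496 -5.37000602]
33202 tilt [-0.0021111  -0.00065097] floor z 0.167251814509512
```

View pics/w6.png

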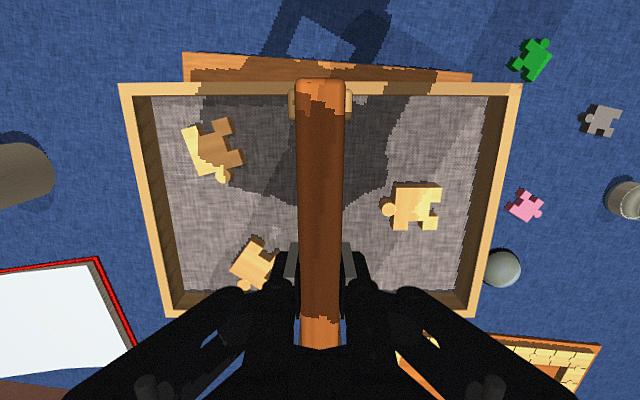

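The tray hangs level (tilt about 0.002 rad) with its floor at z 0.167, so the grip point is about 0.266. All three pieces are in their halves and nothing is moving. Handing in.

```bash
python3 -c "
from rig import ticket; print(ticket.close_job())"
```

```text
the job is handed in; nothing more can be done
None
```

The job is handed in at about 12.5 s: the stray piece is in the once-empty half, and the tray is held level and still about 10.6 cm above the box, with the other two pieces in their own half; no verdict was returned.

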